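# Open the sample mill: unlock its bayonet lid and lay it on the tray

### The arm

A 6-joint arm with a two-finger parallel gripper is mounted at the origin on a cart in front of the work surface, level with it; the furniture and walls round the work are solid. World frame = base frame: x ahead of the robot, y to its left, z up, the work surface at z = 0. Lengths are in m, angles in rad, forces in N, time in s.
With the tool pointing down it reaches from about 0.375 to 0.9 m from the base axis. Payload 3.1 kg.
Tool frame: the origin (TCP) lies midway between the tips of the shut fingers; the grasp point (between the pads) lies 19 mm behind it (r.grasp_offset is the distance from the TCP to the grasp point, in m); z points along the fingers, y is the line along which they close (so a half turn about z gives the same grasp; the last joint's range is limited). The gripper opens to 87 mm and grips with 3 to 60 N. Pads are 19 mm wide; open, the fingers measure 117 mm over their backs; the gripper's body (75 mm by 190 mm) begins 51 mm behind the grasp point.
Start: joints at [-1.522, 0.527, 1.433, -0, 1.181, -0.178], TCP at [0.141, -0.609, 0.193] pointing down, gripper open.
Joint ranges: [-3.08, 3.08], [-0.75, 2.2], [0.22, 2.44], [-1.43, 4.57], [0, 2.65], [-2.85, 2.85]. Speed limits (rad/s): [2.79, 2.79, 3.14, 3.14, 3.14, 3.14].

### API

Orientations are given as a rotation vector (axis times angle).
In Python, from workcell import r, grab_frame, nets gives the robot as it stands. The module is installed in compiled form; this text tells all that it offers.
- The arm moves only by the tool apply_moves, never from a script. Its argument "moves" is a list of rows, each an object with "claw": the closure, from -1 (fully open) to 1 (shut); "slide": the shift along the tool's x, y, z in mm, a list of three; "roll": the turn about the tool's z in rad. A call has 1 to 20 rows; each row is the pose to reach, as a shift and turn from the pose commanded when the call began, along the tool's axes at that moment; what a row does not reach only later rows make up. A row lasts 1/10 s, in which the tool goes at most 50 mm and 8.59 degrees, less where a joint would pass 70% of its speed; a pose out of reach is approached as far as the arm can. A call with a gripper value outside its range is refused whole. The fingers move at their own pace and stop on an object; "newtons" is the grip in N (left out, the last holds). Time passes only in rows, so rows that repeat a pose let the fingers close. It gives the time, the measured TCP pose, the force, the opening and the grip force at its end, in the units of the state.
- r.get_obs(): the state, without advancing time (a new reading comes with each control period).
- grab_frame(name): name is "scene" or "top" or "wrist"; returns a dict with "img" (400x640x3 uint8, red, green, blue), "mtx" (3x3 intrinsics, pixels), "world_from_camera" (4x4, takes a point from camera to world coordinates); the wrist camera has in their place "hand_eye" (4x4, takes a point from camera to tool coordinates, whose origin is the TCP and whose axes are the flange's). Camera axes: x right, y down, z forward; pixel columns grow to the right and rows downward; lengths in m; the calibration is good to about 2 mm. A picture is of the moment at which its call begins: read the wrist's pose just before it. There is no depth.
- r.hand_in(): hands the job in; it is judged then, once.
Trained networks look in the newest picture that a camera, given by its name, has taken for a name from the list of things; names that differ only in an ending like _2 or _b are one class to them, and where a whole thing is asked for, a point or a joint stands for the part that bears it (a point fixed in the world has none). Each returns a list of dicts, best first, with "confidence" (0 to 1); they miss things now and then, are a little off and sometimes report something else, mostly with a low value. They report only what shows in the picture. A call takes as long as a camera call.
- nets.spot_in(label, camera): "bbox" ([left, top, right, bottom] in pixels, round what is visible of it).
- nets.mark_of(label, camera): "position" ([column, row] in pixels: a listed point, or the origin of a listed thing).
The state is a dict: "time": time; "joints": joint angles; "dq": joint speeds; "effort": joint torques, N m; "eef_pos": TCP position; "eef_rot": TCP orientation; "ft_force": force on the tool from outside, world axes, zero at the start; "torque": the same for the moment, N m; "finger_gap": finger opening in m; "finger_force": force on a finger pad.
Only numpy, scipy, OpenCV 4.12 (cv2) and the standard library are available. Lean on these libraries where they do the work, as an engineer would, in place of code of your own. Each camera call takes 0.05 s, during which the arm holds its last target. There are 200 camera calls.

### The job

Open the sample mill for cleaning: turn its lid anticlockwise (seen from above) by the bar handle until the two lugs stand in the slots of the collar, and lift it straight off. Lay the lid right way up in the shallow metal tray, flat on the tray's floor and not on its rim, without dropping it. Leave the calculator, the trackball, the beaker and the glass lamp where they are.

Things in the scene. Friction and masses are not known exactly. Their poses are not given: they have to be found in the camera images.
- mill: Heavy sample mill, fixed to the bench: round white housing 150 mm across, on it a ribbed steel chamber 120 mm across, its collar's top 140 mm above the bench. Origin: centre of the underside, on the lid's turning axis; z up. x axis: from the front panel (switch and knob, 90 mm from the axis on the -x side) to the back. Two slots cut the collar's flange, exactly at the mill's +x and -x sides.
- mill_seat (a point): On the mill's axis, 127 mm above the bench: the ledge on which the closed lid lies; its axes are the mill's. Above it a groove 7.5 mm high, then the flange, bore 87 mm, top 13 mm over the ledge. From each slot (28 degrees wide) the groove runs clockwise (from above); a solid stop at the slot's anticlockwise edge lets the lid turn only about 4 degrees past the slot.
- mill_lid: Loose steel lid, 0.2 to 0.4 kg: disc 84 mm across, 12 mm thick, with two lugs 15 mm wide, 6 mm thick, reaching 97 mm across, at its own +x and -x ends. A half turn of it is the same lid. Origin: centre of its underside, z up. Closed: x axis 34 to 66 degrees clockwise of the mill's, lugs under the flange. Little friction, 1.5 mm play all round; lifts out when both x axes agree within 4 degrees.
- lid_bar (a point): Grip point on the lid's axis, 34 mm above the lid's underside, 10 mm below the top of its black upright bar handle. The bar lies along the lid's x axis, in line with the lugs: 58 mm long, 16 mm thick, from 12 to 44 mm above the underside. The point's axes are the lid's.
- tray: Shallow open metal tray, loose, 205 mm (its x) by 175 mm (its y), rim 18 mm high, floor 2 mm thick; 0.45 kg. Origin: centre of its underside, on the bench. It stands left or right of the mill.
- calculator: Desk calculator, 200 x 102 x 32 mm, to the right of the work. Origin: centre of its underside. Bystander.
- trackball: Trackball mouse, 144 x 65 x 46 mm, behind the work on the left. Origin: centre of its underside. Bystander.
- beaker: Small glass beaker, 46 mm across, 58 mm high, to the left of the work. Origin: centre of its underside. Bystander.
- hc_lamp: Glass hollow-cathode lamp with a black base, 161 mm long, 37 mm thick, lying behind the work. Origin: centre of its underside. Bystander.

How it is judged:
By the outcome, as a careful person would: the job done as asked, in the order asked, and still so for the second after the job is handed in, with the robot touching nothing.
It also fails if it takes over 48 s, if anything falls off the work surface, if the arm or the gripper's body presses on something with over 40 N, if the wrist force passes 120 N, or if a joint passes its speed limit or range.

## Working session

There is one attempt and no reset: what is moved stays moved. The work goes in short steps, Python scripts to look and compute and a tool call to move; the robot and the scene stay as the last step left them, time stands still between calls to the robot, and variables do not carry over. Pictures are saved under pics/ and viewed, at most 10 in all, crops included, and the job is handed in when it is done.

Besides the shell and the picture viewer there is one more tool, called after "Call:" by a JSON object that holds its "api" and its "payload". apply_moves: Moves the arm, as the interface text tells. Its arguments: {"type":"object","properties":{"moves":{"type":"array","items":{"type":"object","properties":{"claw":{"type":"number"},"slide":{"type":"array","items":{"type":"number"}},"roll":{"type":"number"}}}},"newtons":{"type":"number"}},"required":["moves"]}

```bash
mkdir -p pics; cat > h.py <<'E'
import numpy as np, cv2
from scipy.spatial.transform import Rotation as R
from workcell import r, grab_frame, nets
def cam(name):
    o=r.get_obs(); f=grab_frame(name)
    if name=='wrist':
        T=np.eye(4); T[:3,:3]=R.from_rotvec(o['eef_rot']).as_matrix(); T[:3,3]=o['eef_pos']
        W=T@f['hand_eye']
    else: W=f['world_from_camera']
    return f['img'],np.array(f['mtx']),np.array(W)
def ray(px,K,W,z):
    d=W[:3,:3]@np.linalg.solve(K,[px[0],px[1],1.]); o=W[:3,3]
    return o+d*(z-o[2])/d[2]
def proj(p,K,W):
    c=W[:3,:3].T@(np.array(p)-W[:3,3]); q=K@c; return q[:2]/q[2]
def save(img,n): cv2.imwrite('pics/'+n,cv2.cvtColor(img,cv2.COLOR_RGB2BGR))
E
python3 - <<'E'
from h import *
np.set_printoptions(precision=3,suppress=True)
o=r.get_obs(); print({k:np.round(v,3) for k,v in o.items()}, R.from_rotvec(o['eef_rot']).as_matrix(), r.grasp_offset)
Z={'mill':0,'mill_seat':.127,'mill_lid':.127,'lid_bar':.161,'tray':0,'calculator':0,'trackball':0,'beaker':0,'hc_lamp':0}
for c in ['top','scene']:
    img,K,W=cam(c); save(img,c+'1.png'); print(c,W[:3,3])
    for n,z in Z.items():
        m=nets.mark_of(n,c)[:2]; b=nets.spot_in(n,c)[:1]
        print(n,[(np.round(a['confidence'],2),np.round(a['position']),ray(a['position'],K,W,z)[:2]) for a in m],[np.round(a['bbox']) for a in b])
E
```

```text
{'time': np.float64(0.0), 'joints': array([-1.522,  0.528,  1.434, -0.   ,  1.181, -0.179]), 'dq': array([ 0.002,  0.002, -0.   ,  0.002,  0.   , -0.001]), 'effort': array([  0.   , -44.004, -17.659,   0.063,   0.058,  -0.   ]), 'eef_pos': array([ 0.141, -0.608,  0.192]), 'eef_rot': array([-3.119, -0.357, -0.   ]), 'ft_force': array([-0.854, -0.481,  0.756]), 'torque': array([-0.018, -0.023,  0.03 ]), 'finger_force': np.float64(0.0), 'finger_gap': np.float64(0.087)} [[ 0.974  0.226 -0.   ]
 [ 0.226 -0.974  0.002]
 [ 0.    -0.002 -1.   ]] 0.0187
top [ 0.458 -0.011  1.379]
mill [(np.float64(0.93), array([346., 226.]), array([ 0.541, -0.102]))] [array([324., 202., 375., 251.])]
mill_seat [(np.float64(0.6), array([354., 223.]), array([ 0.54 , -0.117]))] [array([326., 202., 376., 256.])]
mill_lid [(np.float64(0.71), array([352., 221.]), array([ 0.546, -0.111]))] [array([337., 206., 368., 239.])]
lid_bar [(np.float64(0.96), array([352., 221.]), array([ 0.544, -0.11 ]))] [array([337., 211., 367., 235.])]
tray [(np.float64(0.73), array([258., 241.]), array([0.498, 0.176]))] [array([225., 208
[... 887 characters left out ...]
532, -0.112]))] [array([354., 182., 384., 208.])]
lid_bar [(np.float64(0.84), array([369., 190.]), array([ 0.533, -0.112]))] [array([354., 180., 381., 210.])]
tray [(np.float64(0.93), array([285., 278.]), array([0.497, 0.171]))] [array([238., 234., 332., 323.])]
calculator [] [array([340., 180., 394., 247.])]
trackball [(np.float64(0.86), array([241., 232.]), array([0.701, 0.216])), (np.float64(0.57), array([365., 227.]), array([ 0.531, -0.11 ]))] [array([218., 215., 262., 243.])]
beaker [(np.float64(0.93), array([194., 265.]), array([0.66 , 0.371]))] [array([184., 245., 203., 271.])]
hc_lamp [(np.float64(0.61), array([310., 201.]), array([ 0.705, -0.019]))] [array([290., 181., 327., 215.])]
```

View pics/top1.png

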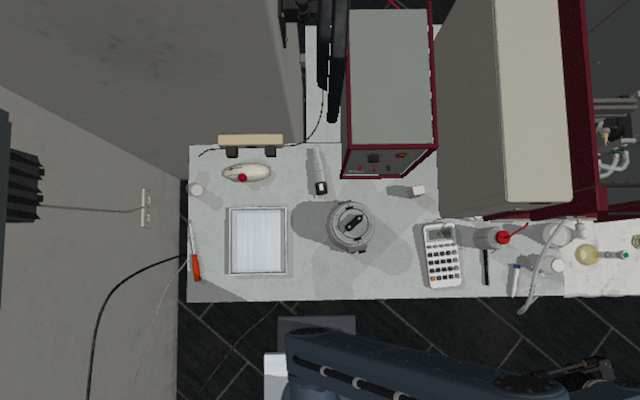

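View pics/scene1.png

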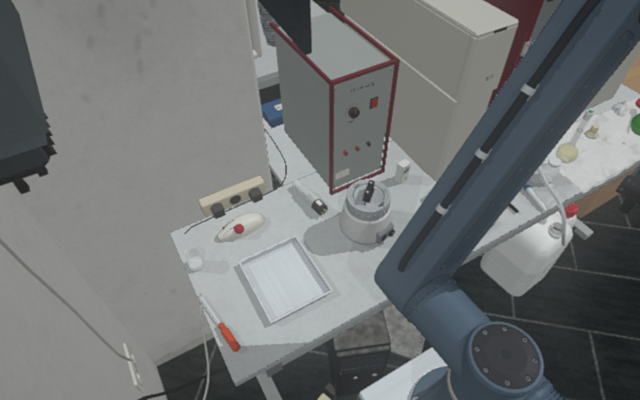

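The top view shows the mill at about (350,225), with its bar running up-right from (345,229) to (362,214). The tray is on the left at (258,241), and the tall cabinet stands behind the mill. The scene view agrees, with the front knob at (387,235). I'll hover over the mill first.

Call:
{"api": "apply_moves", "payload": {"moves": [{"claw":-1,"slide":[0,0,-50],"roll":0},{"claw":-1,"slide":[30,-24,-100],"roll":0.1},{"claw":-1,"slide":[500,-397,-120],"roll":1.08},{"claw":-1,"slide":[500,-397,-120],"roll":1.08},{"claw":-1,"slide":[500,-397,-120],"roll":1.08},{"claw":-1,"slide":[500,-397,-120],"roll":1.08},{"claw":-1,"slide":[500,-397,-120],"roll":1.08},{"claw":-1,"slide":[500,-397,-120],"roll":1.08},{"claw":-1,"slide":[500,-397,-120],"roll":1.08},{"claw":-1,"slide":[500,-397,-120],"roll":1.08},{"claw":-1,"slide":[500,-397,-120],"roll":1.08},{"claw":-1,"slide":[500,-397,-120],"roll":1.08},{"claw":-1,"slide":[500,-397,-120],"roll":1.08},{"claw":-1,"slide":[500,-397,-120],"roll":1.08},{"claw":-1,"slide":[500,-397,-120],"roll":1.08},{"claw":-1,"slide":[500,-397,-120],"roll":1.08},{"claw":-1,"slide":[500,-397,-120],"roll":1.08},{"claw":-1,"slide":[500,-397,-120],"roll":1.08}], "newtons": 30}}

```text
time: 3.7
eef_pos: [0.5378, -0.11, 0.3133]
eef_rot: [2.859, -1.3, -0.001]
ft_force: [0.6, -0.0, 0.1]
finger_gap: 0.0872
finger_force: 0.0
```

```bash
python3 - <<'E'
from h import *
np.set_printoptions(precision=4,suppress=True)
o=r.get_obs(); print(o['time'],o['eef_pos'],o['joints'],R.from_rotvec(o['eef_rot']).as_matrix())
img,K,W=cam('wrist'); save(img,'w1.png'); print(W,K)
Z={'mill':0,'mill_seat':.127,'mill_lid':.127,'lid_bar':.161,'tray':0}
for n,z in Z.items():
    m=nets.mark_of(n,'wrist')[:2]
    print(n,[(np.round(a['confidence'],2),np.round(a['position']),ray(a['position'],K,W,z)[:2]) for a in m],[np.round(a['bbox']) for a in nets.spot_in(n,'wrist')[:1]])
E
```

```text
3.7 [ 0.5378 -0.11    0.3133] [-0.405   0.3032  1.4617 -0.0006  1.3773  2.0192] [[ 0.6575 -0.7535 -0.0008]
 [-0.7535 -0.6575 -0.0003]
 [-0.0003  0.0008 -1.    ]]
[[-0.7532 -0.6284 -0.1946  0.5906]
 [-0.6578  0.7201  0.2208 -0.1711]
 [ 0.0014  0.2943 -0.9557  0.5043]
 [ 0.      0.      0.      1.    ]] [[328.8514   0.     317.6902]
 [  0.     328.8514 199.5127]
 [  0.       0.       1.    ]]
mill [(np.float64(0.48), array([191., 128.]), array([ 0.7057, -0.0141]))] [array([264., 102., 383., 220.])]
mill_seat [] [array([268., 102., 380., 224.])]
mill_lid [(np.float64(0.74), array([321., 168.]), array([ 0.5361, -0.1159]))] [array([286., 132., 355., 207.])]
lid_bar [(np.float64(0.56), array([319., 174.]), array([ 0.539 , -0.1144]))] [array([281., 130., 355., 206.])]
tray [(np.float64(0.6), array([231., 291.]), array([0.4917, 0.1723]))] [array([162., 222., 294., 360.])]
```

View pics/w1.png

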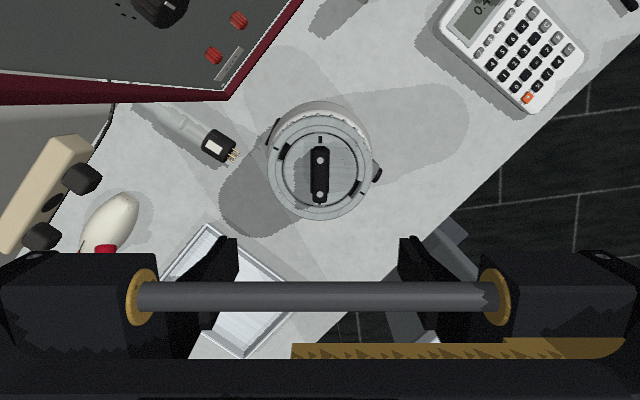

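The bar is upright in the image at (320,175), so it already lines up with the tool. Dark slot marks show near (285,151) and (357,187), and the knob is at (377,174). I'll take an enlarged crop to measure the angles.

```bash
python3 - <<'E'
from h import *
im=cv2.imread('pics/w1.png')[95:230,250:390]
cv2.imwrite('pics/w1c.png',cv2.resize(im,None,fx=4.4,fy=4.4,interpolation=cv2.INTER_CUBIC))
E
```

```text
(no output)
```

View pics/w1c.png

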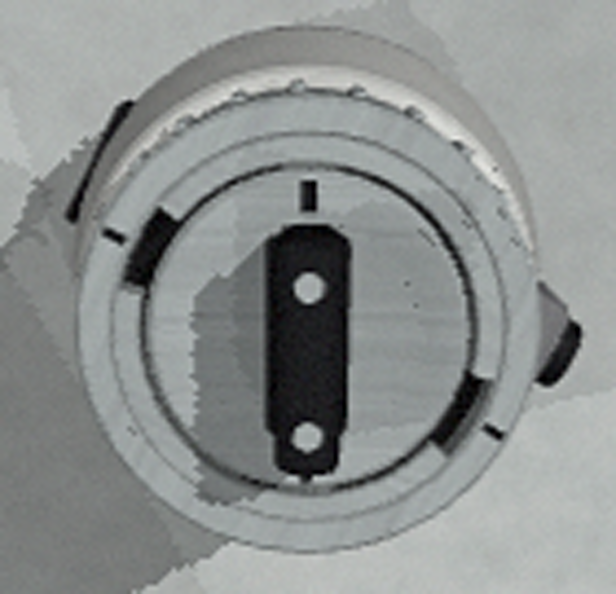

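The crop shows index marks on the collar at (115,237) and (493,433). The bar's screws are at (308,287) and (307,436).

```bash
python3 - <<'E'
from h import *
np.set_printoptions(precision=4,suppress=True)
img,K,W=cam('wrist')
p=lambda x,y,z: ray(((x+.5)/4.4-.5+250,(y+.5)/4.4-.5+95),K,W,z)[:2]
a,b=p(115,237,.14),p(493,433,.14); print('marks',a,b,(a+b)/2,np.linalg.norm(a-b),np.degrees(np.arctan2(*(a-b)[::-1])))
a,b=p(150,248,.14),p(463,412,.14); print('slots',(a+b)/2,np.linalg.norm(a-b),np.degrees(np.arctan2(*(a-b)[::-1])))
a,b=p(308,287,.171),p(307,436,.171); print('bar',(a+b)/2,np.linalg.norm(a-b),np.degrees(np.arctan2(*(a-b)[::-1])))
a,b=p(308,195,.139),p(305,478,.139); print('lidmarks',(a+b)/2,np.linalg.norm(a-b),np.degrees(np.arctan2(*(a-b)[::-1])))
o=r.get_obs();M=R.from_rotvec(o['eef_rot']).as_matrix(); print('tool x yaw',np.degrees(np.arctan2(M[1,0],M[0,0])))
print([(np.round(d['confidence'],2),d['position'],ray(d['position'],K,W,0)) for d in nets.mark_of('tray','wrist')])
E
```

```text
marks [ 0.5911 -0.1001] [ 0.4843 -0.1255] [ 0.5377 -0.1128] 0.10979041966913716 13.344260433540482
slots [ 0.5384 -0.1141] 0.09101320139396638 13.127782472824498
bar [ 0.5382 -0.113 ] 0.03604332330958083 -49.0973443808992
lidmarks [ 0.5372 -0.1117] 0.0743014280812393 -49.32958304809806
tool x yaw -48.833743434955394
[(np.float64(0.82), [230.1, 289.6], array([0.4956, 0.1715, 0.    ]))]
```

Call:
{"api": "apply_moves", "payload": {"moves": [{"claw":-1,"slide":[2,1.5,50],"roll":0},{"claw":-1,"slide":[2,1.5,100],"roll":0},{"claw":-1,"slide":[2,1.5,140],"roll":0},{"claw":-1,"slide":[2,1.5,160],"roll":0},{"claw":-1,"slide":[2,1.5,167],"roll":0},{"claw":-1,"slide":[2,1.5,167],"roll":0},{"claw":0,"slide":[2,1.5,167],"roll":0},{"claw":1,"slide":[2,1.5,167],"roll":0},{"claw":1,"slide":[2,1.5,167],"roll":0},{"claw":1,"slide":[2,1.5,167],"roll":0},{"claw":1,"slide":[2,1.5,167],"roll":0},{"claw":1,"slide":[2,1.5,167],"roll":0},{"claw":1,"slide":[2,1.5,167],"roll":0}], "newtons": 30}}

```text
time: 5.65
eef_pos: [0.5388, -0.1117, 0.1465]
eef_rot: [-2.861, 1.299, -0.0]
ft_force: [0.5, 0.0, -0.2]
finger_gap: 0.0392
finger_force: 0.0
```

Call:
{"api": "apply_moves", "payload": {"moves": [{"claw":1,"slide":[0,0,0],"roll":0},{"claw":1,"slide":[0,0,0],"roll":0},{"claw":1,"slide":[0,0,0],"roll":0},{"claw":1,"slide":[0,0,0],"roll":0},{"claw":1,"slide":[0,0,0],"roll":0},{"claw":1,"slide":[0,0,0],"roll":0}]}}

```text
time: 6.25
eef_pos: [0.5388, -0.1117, 0.1464]
eef_rot: [-2.861, 1.299, 0.0]
ft_force: [-1.6, 0.3, 0.2]
finger_gap: 0.0012
finger_force: 0.0
```

The fingers shut on nothing, so I'll look before going on.

```bash
python3 - <<'E'
from h import *
o=r.get_obs(); print(o['eef_pos'],o['finger_gap'],o['finger_force'])
a,_,_=cam('wrist'); b,_,_=cam('scene')
b=cv2.resize(b[120:280,280:440],(400,400),interpolation=cv2.INTER_CUBIC)
a=cv2.resize(a[60:400,150:490],(400,400))
save(np.hstack([a,b]),'c2.png')
E
```

```text
[ 0.53878411 -0.11165731  0.14643187] 0.001172534584510069 0.0
```

View pics/c2.png

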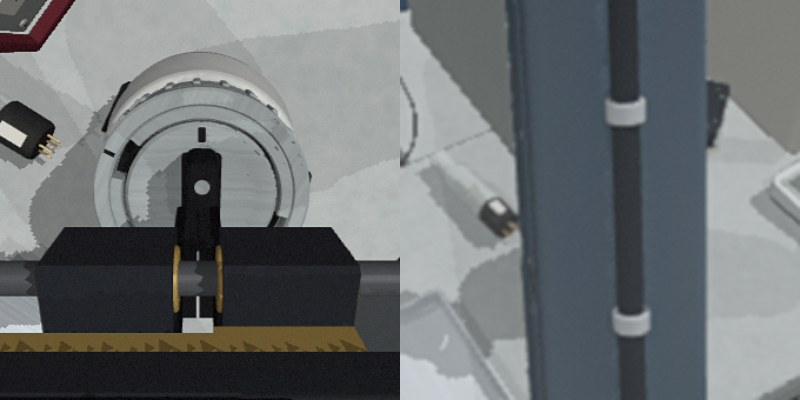

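```bash
python3 - <<'E'
from h import *
np.set_printoptions(precision=4,suppress=True)
img,K,W=cam('wrist'); o=r.get_obs()
print('tcp px',proj(o['eef_pos'],K,W), 'grasp px',proj(o['eef_pos']+[0,0,.0187],K,W))
W1=W.copy(); W1[:3,3]+= np.array([ 0.5378,-0.11,0.3133])-o['eef_pos']
def tri(p1,p2):
    P=[K@np.linalg.inv(w)[:3] for w in (W1,W)]
    X=cv2.triangulatePoints(P[0],P[1],np.array(p1,float).reshape(2,1),np.array(p2,float).reshape(2,1)); return (X[:3]/X[3]).ravel()
c=lambda x,y:((x+.5)/4.4-.5+250,(y+.5)/4.4-.5+95)
d=lambda x,y:((x+.5)*.85-.5+150,(y+.5)*.85-.5+60)
print('screw',tri(c(308,287),d(202,187)))
print('collar mark',tri(c(115,237),d(109,153)))
print('lid mark',tri(c(308,195),d(202,135)))
save(cv2.resize(img[150:350,240:400],None,fx=3,fy=3,interpolation=cv2.INTER_CUBIC),'w3.png')
for z in (.13,.15,.171): print(z,proj([.5382+.0118,-.113-.0136,z],K,W),proj([.5382,-.113,z],K,W))
E
```

```text
tcp px [316.5298 232.9852] grasp px [316.4384 245.7587]
screw [ 0.5492 -0.1276  0.1718]
collar mark [ 0.5905 -0.1006  0.1388]
lid mark [ 0.5608 -0.1411  0.1435]
0.13 [318.6946 196.993 ] [318.5552 222.5694]
0.15 [318.811  206.5468] [318.6554 234.2859]
0.171 [318.9603 218.7954] [318.7832 249.2284]
```

View pics/w3.png

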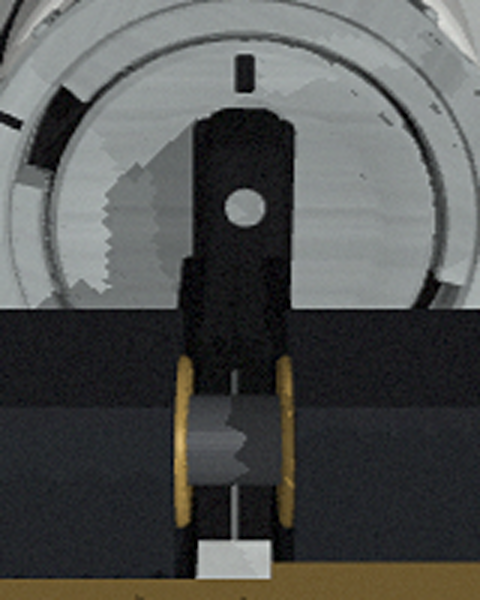

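The picture shows the fingers shut at about rows 258–560, with their tips appearing above the bar's top. That fits the measurement: the open tips looked about 28 mm nearer the camera than the TCP. I'll open and go lower in small steps, watching the force.

Call:
{"api": "apply_moves", "payload": {"moves": [{"claw":-1,"slide":[0,0,0],"roll":0},{"claw":-1,"slide":[0,0,0],"roll":0},{"claw":-1,"slide":[0,0,0],"roll":0},{"claw":-1,"slide":[0,0,0],"roll":0},{"claw":-1,"slide":[0,0,0],"roll":0},{"claw":-1,"slide":[0,0,2],"roll":0},{"claw":-1,"slide":[0,0,4],"roll":0},{"claw":-1,"slide":[0,0,5],"roll":0}]}}

```text
time: 7.2
eef_pos: [0.5386, -0.1116, 0.1411]
eef_rot: [-2.861, 1.298, 0.001]
ft_force: [0.5, 1.0, -0.0]
finger_gap: 0.0566
finger_force: 0.0
```

Call:
{"api": "apply_moves", "payload": {"moves": [{"claw":-1,"slide":[0,0,1],"roll":0},{"claw":-1,"slide":[0,0,2],"roll":0},{"claw":-1,"slide":[0,0,3],"roll":0}]}}

```text
time: 7.5
eef_pos: [0.5388, -0.1117, 0.1384]
eef_rot: [-2.861, 1.298, -0.0]
ft_force: [-0.1, 0.3, -0.8]
finger_gap: 0.0806
finger_force: 0.0
```

Call:
{"api": "apply_moves", "payload": {"moves": [{"claw":-1,"slide":[0,0,1],"roll":0},{"claw":-1,"slide":[0,0,3],"roll":0},{"claw":-1,"slide":[0,0,4],"roll":0}]}}

```text
time: 7.8
eef_pos: [0.5387, -0.1116, 0.1343]
eef_rot: [-2.861, 1.298, 0.0]
ft_force: [-0.3, -0.7, -0.2]
finger_gap: 0.0866
finger_force: 0.0
```

There's no contact below the collar's top, so the tips really are higher than reported. I'll keep going down carefully.

Call:
{"api": "apply_moves", "payload": {"moves": [{"claw":-1,"slide":[0,0,3],"roll":0},{"claw":-1,"slide":[0,0,6],"roll":0},{"claw":-1,"slide":[0,0,8],"roll":0}]}}

```text
time: 8.1
eef_pos: [0.5386, -0.1116, 0.1261]
eef_rot: [-2.861, 1.299, 0.001]
ft_force: [-0.3, 0.9, 0.2]
finger_gap: 0.087
finger_force: 0.0
```

Call:
{"api": "apply_moves", "payload": {"moves": [{"claw":-1,"slide":[0,0,2],"roll":0},{"claw":-1,"slide":[0,0,4],"roll":0},{"claw":-1,"slide":[0,0,5],"roll":0}]}}

```text
time: 8.4
eef_pos: [0.5387, -0.1116, 0.1212]
eef_rot: [-2.861, 1.299, 0.0]
ft_force: [0.7, 0.6, -0.1]
finger_gap: 0.0872
finger_force: 0.0
```

```bash
python3 - <<'E'
from h import *
img,K,W=cam('wrist'); o=r.get_obs(); print(o['eef_pos'],o['ft_force'],o['time'])
save(img,'w4.png')
E
```

```text
[ 0.53864393 -0.11162001  0.1211482 ] [-0.66830131  0.46031058 -0.88521896] 8.45
```

View pics/w4.png

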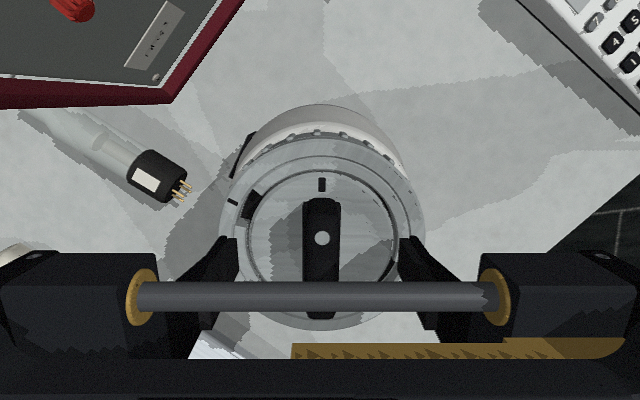

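The fingers now straddle the bar, with the tips at row 237 beside the screw at (322,238). Closing.

Call:
{"api": "apply_moves", "payload": {"moves": [{"claw":1,"slide":[0,0,2],"roll":0},{"claw":1,"slide":[0,0,2],"roll":0},{"claw":1,"slide":[0,0,2],"roll":0},{"claw":1,"slide":[0,0,2],"roll":0},{"claw":1,"slide":[0,0,2],"roll":0},{"claw":1,"slide":[0,0,2],"roll":0},{"claw":1,"slide":[0,0,2],"roll":0},{"claw":1,"slide":[0,0,2],"roll":0},{"claw":1,"slide":[0,0,2],"roll":0},{"claw":1,"slide":[0,0,2],"roll":0},{"claw":1,"slide":[0,0,2],"roll":0},{"claw":1,"slide":[0,0,2],"roll":0}], "newtons": 30}}

```text
time: 9.65
eef_pos: [0.5385, -0.1119, 0.1194]
eef_rot: [2.86, -1.298, -0.001]
ft_force: [-1.0, -0.9, 1.2]
finger_gap: 0.0155
finger_force: 30.0
```

Call:
{"api": "apply_moves", "payload": {"moves": [{"claw":1,"slide":[0,0,0],"roll":-0.1},{"claw":1,"slide":[0,0,0],"roll":-0.22},{"claw":1,"slide":[0,0,0],"roll":-0.34},{"claw":1,"slide":[0,0,0],"roll":-0.46},{"claw":1,"slide":[0,0,0],"roll":-0.58},{"claw":1,"slide":[0,0,0],"roll":-0.7},{"claw":1,"slide":[0,0,0],"roll":-0.82},{"claw":1,"slide":[0,0,0],"roll":-0.94},{"claw":1,"slide":[0,0,0],"roll":-1.03},{"claw":1,"slide":[0,0,0],"roll":-1.085},{"claw":1,"slide":[0,0,0],"roll":-1.085}]}}

```text
time: 10.75
eef_pos: [0.5382, -0.1126, 0.1194]
eef_rot: [3.119, 0.365, -0.002]
ft_force: [-3.0, -3.3, 0.3]
finger_gap: 0.0159
finger_force: 30.0
```

```bash
python3 - <<'E'
from h import *
np.set_printoptions(precision=3,suppress=True)
img,K,W=cam('wrist'); o=r.get_obs(); M=R.from_rotvec(o['eef_rot']).as_matrix()
print(o['eef_pos'],o['ft_force'],o['torque'],o['joints'],o['finger_gap'],'yaw',np.degrees(np.arctan2(M[1,0],M[0,0])))
print(M[:, :2])
print([proj([.538+.0549*np.cos(a),-.1128+.0549*np.sin(a),.14],K,W) for a in [np.radians(13.3)]])
save(cv2.resize(img[130:300,230:420],None,fx=3.1,fy=3.1,interpolation=cv2.INTER_CUBIC),'w5.png')
E
```

```text
[ 0.538 -0.113  0.119] [-2.657 -4.641  1.396] [-0.824  0.462 -0.109] [-0.408  0.528  1.693 -0.002  0.921  0.932] 0.015760636542102153 yaw 13.288945183054942
[[ 0.973  0.23 ]
 [ 0.23  -0.973]
 [-0.001  0.001]]
[array([317.73 , 150.039])]
```

View pics/w5.png

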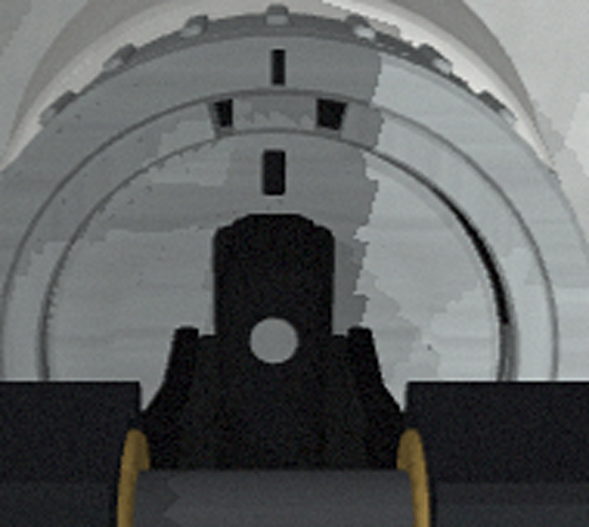

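The lug now stands in the slot, with gaps on both sides at (222,115) and (332,115). It's roughly 1° over. I'll ease the small side load and lift straight up.

Call:
{"api": "apply_moves", "payload": {"moves": [{"claw":1,"slide":[-0.5,0.7,0],"roll":0.015},{"claw":1,"slide":[-0.5,0.7,-1],"roll":0.015},{"claw":1,"slide":[-0.5,0.7,-3],"roll":0.015},{"claw":1,"slide":[-0.5,0.7,-5],"roll":0.015},{"claw":1,"slide":[-0.5,0.7,-7],"roll":0.015}], "newtons": 40}}

```text
time: 11.3
eef_pos: [0.5379, -0.1123, 0.1261]
eef_rot: [-3.122, -0.342, 0.002]
ft_force: [-1.5, -2.8, -5.1]
finger_gap: 0.0158
finger_force: 40.0
```

Call:
{"api": "apply_moves", "payload": {"moves": [{"claw":1,"slide":[0,0,-3],"roll":0},{"claw":1,"slide":[0,0,-7],"roll":0},{"claw":1,"slide":[0,0,-12],"roll":0},{"claw":1,"slide":[0,0,-20],"roll":0},{"claw":1,"slide":[0,0,-35],"roll":0},{"claw":1,"slide":[0,0,-55],"roll":0},{"claw":1,"slide":[0,0,-55],"roll":0}]}}

```text
time: 12.0
eef_pos: [0.5413, -0.113, 0.1848]
eef_rot: [3.12, 0.341, 0.012]
ft_force: [1.4, -0.5, -3.2]
finger_gap: 0.0155
finger_force: 40.0
```

Call:
{"api": "apply_moves", "payload": {"moves": [{"claw":1,"slide":[1,-10,0],"roll":0},{"claw":1,"slide":[2,-30,0],"roll":0},{"claw":1,"slide":[4,-65,0],"roll":0},{"claw":1,"slide":[6,-105,0],"roll":0},{"claw":1,"slide":[9,-145,0],"roll":0},{"claw":1,"slide":[11,-185,0],"roll":0},{"claw":1,"slide":[14,-225,0],"roll":0},{"claw":1,"slide":[16,-260,0],"roll":0},{"claw":1,"slide":[17,-280,0],"roll":0},{"claw":1,"slide":[17,-288,0],"roll":0},{"claw":1,"slide":[17,-288,0],"roll":0}]}}

```text
time: 13.1
eef_pos: [0.4916, 0.1734, 0.1807]
eef_rot: [-3.123, -0.345, 0.003]
ft_force: [0.7, -0.6, -3.8]
finger_gap: 0.0159
finger_force: 40.0
```

```bash
python3 - <<'E'
from h import *
np.set_printoptions(precision=3,suppress=True)
img,K,W=cam('wrist'); o=r.get_obs(); print(o['time'],o['eef_pos'],o['ft_force'],o['finger_gap'])
print([(np.round(d['confidence'],2),ray(d['position'],K,W,0)) for d in nets.mark_of('tray','wrist')[:2]])
a=img; b,K,W=cam('scene')
print([(np.round(d['confidence'],2),ray(d['position'],K,W,0)) for d in nets.mark_of('tray','scene')[:2]])
b=cv2.resize(b[130:350,180:400],(400,400),interpolation=cv2.INTER_CUBIC)
a=cv2.resize(a[:,120:520],(400,400))
save(np.hstack([a,b]),'c6.png')
E
```

```text
13.15 [0.492 0.172 0.181] [ 0.036 -0.05  -3.343] 0.015838100883860395
[]
[(np.float64(0.79), array([0.492, 0.171, 0.   ]))]
```

View pics/c6.png

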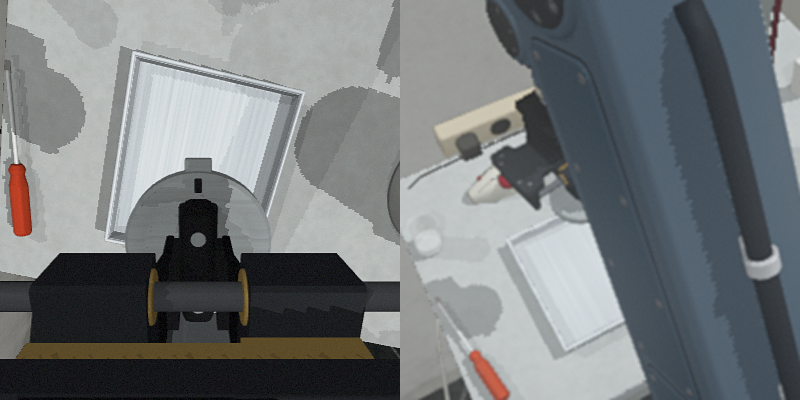

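The lid is held level over the tray. I'll check the tray's corners at rim height, seen at (133,52), (303,93) and (108,240) in the crop.

```bash
python3 - <<'E'
from h import *
np.set_printoptions(precision=3,suppress=True)
img,K,W=cam('wrist')
a,b,c=[ray((x+120,y),K,W,.018)[:2] for x,y in((133,52),(303,93),(108,240))]
print(a,b,c,np.linalg.norm(a-b),np.linalg.norm(a-c),'centre',(b+c)/2)
print('lid centre', r.get_obs()['eef_pos'])
E
```

```text
[0.6  0.26] [0.6   0.084] [0.394 0.257] 0.17624366187149954 0.2065880779562563 centre [0.497 0.171]
lid centre [0.493 0.171 0.181]
```

Call:
{"api": "apply_moves", "payload": {"moves": [{"claw":1,"slide":[0,0,20],"roll":0},{"claw":1,"slide":[0,0,55],"roll":0},{"claw":1,"slide":[0,0,90],"roll":0},{"claw":1,"slide":[0,0,110],"roll":0},{"claw":1,"slide":[0,0,120],"roll":0},{"claw":1,"slide":[0,0,120],"roll":0}]}}

```text
time: 13.95
eef_pos: [0.4925, 0.1716, 0.0604]
eef_rot: [3.123, 0.339, -0.004]
ft_force: [0.2, 0.8, -3.9]
finger_gap: 0.016
finger_force: 40.0
```

Call:
{"api": "apply_moves", "payload": {"moves": [{"claw":1,"slide":[0,0,20],"roll":0},{"claw":1,"slide":[0,0,38],"roll":0},{"claw":1,"slide":[0,0,50],"roll":0},{"claw":1,"slide":[0,0,56],"roll":0},{"claw":1,"slide":[0,0,59],"roll":0},{"claw":1,"slide":[0,0,61],"roll":0},{"claw":1,"slide":[0,0,61],"roll":0}]}}

```text
time: 14.65
eef_pos: [0.4933, 0.1725, 0.0008]
eef_rot: [-3.123, -0.341, -0.001]
ft_force: [-0.1, 0.0, -3.6]
finger_gap: 0.0158
finger_force: 40.0
```

Call:
{"api": "apply_moves", "payload": {"moves": [{"claw":1,"slide":[0,0,1],"roll":0},{"claw":1,"slide":[0,0,2],"roll":0},{"claw":1,"slide":[0,0,3],"roll":0},{"claw":1,"slide":[0,0,3],"roll":0}]}}

```text
time: 15.05
eef_pos: [0.4928, 0.1724, -0.0026]
eef_rot: [-3.123, -0.341, 0.0]
ft_force: [0.1, -0.4, -2.6]
finger_gap: 0.0159
finger_force: 40.0
```

Call:
{"api": "apply_moves", "payload": {"moves": [{"claw":1,"slide":[0,0,0.7],"roll":0},{"claw":1,"slide":[0,0,1.5],"roll":0},{"claw":1,"slide":[0,0,1.5],"roll":0}]}}

```text
time: 15.35
eef_pos: [0.4927, 0.1724, -0.0042]
eef_rot: [-3.123, -0.341, 0.0]
ft_force: [0.4, -0.2, -3.1]
finger_gap: 0.0159
finger_force: 40.0
```

Call:
{"api": "apply_moves", "payload": {"moves": [{"claw":1,"slide":[0,0,0.7],"roll":0},{"claw":1,"slide":[0,0,1],"roll":0},{"claw":1,"slide":[0,0,1],"roll":0}]}}

```text
time: 15.65
eef_pos: [0.4928, 0.1724, -0.0051]
eef_rot: [-3.123, -0.341, 0.0]
ft_force: [-0.3, 0.2, -3.3]
finger_gap: 0.0158
finger_force: 40.0
```

Call:
{"api": "apply_moves", "payload": {"moves": [{"claw":1,"slide":[0,0,0.5],"roll":0},{"claw":1,"slide":[0,0,1],"roll":0},{"claw":1,"slide":[0,0,1],"roll":0}]}}

```text
time: 15.95
eef_pos: [0.4929, 0.1724, -0.0055]
eef_rot: [3.123, 0.342, 0.001]
ft_force: [-1.0, 0.8, 2.8]
finger_gap: 0.0159
finger_force: 40.0
```

Call:
{"api": "apply_moves", "payload": {"moves": [{"claw":1,"slide":[0,0,0.4],"roll":0},{"claw":1,"slide":[0,0,0.7],"roll":0},{"claw":1,"slide":[0,0,0.7],"roll":0}]}}

```text
time: 16.25
eef_pos: [0.4929, 0.1725, -0.0056]
eef_rot: [3.123, 0.342, 0.001]
ft_force: [-2.4, -1.3, 9.2]
finger_gap: 0.0156
finger_force: 40.0
```

The lid touched down at exactly the expected height. I'll release, retreat, and check.

Call:
{"api": "apply_moves", "payload": {"moves": [{"claw":0.6,"slide":[0,0,-0.5],"roll":0},{"claw":0,"slide":[0,0,-0.5],"roll":0},{"claw":-0.3,"slide":[0,0,-0.5],"roll":0},{"claw":-0.3,"slide":[0,0,-0.5],"roll":0},{"claw":-0.3,"slide":[0,0,-0.5],"roll":0},{"claw":-0.3,"slide":[0,0,-0.5],"roll":0},{"claw":-0.3,"slide":[0,0,-0.5],"roll":0},{"claw":-0.3,"slide":[0,0,-10],"roll":0},{"claw":-0.3,"slide":[0,0,-30],"roll":0},{"claw":-0.3,"slide":[0,0,-70],"roll":0},{"claw":-0.3,"slide":[0,0,-115],"roll":0},{"claw":-0.3,"slide":[0,0,-160],"roll":0},{"claw":-0.3,"slide":[0,0,-200],"roll":0},{"claw":-0.3,"slide":[0,0,-220],"roll":0},{"claw":-0.3,"slide":[0,0,-220],"roll":0}]}}

```text
time: 17.75
eef_pos: [0.4952, 0.1728, 0.2174]
eef_rot: [-3.123, -0.342, -0.014]
ft_force: [-0.2, -0.3, 0.8]
finger_gap: 0.0567
finger_force: 0.0
```

```bash
python3 - <<'E'
from h import *
o=r.get_obs(); print(o['time'],o['eef_pos'],o['finger_gap'],o['ft_force'])
img,K,W=cam('wrist'); save(img,'w7.png')
for n,z in {'mill_lid':.002,'lid_bar':.036,'tray':0}.items(): print(n,[(round(float(d['confidence']),2),ray(d['position'],K,W,z)) for d in nets.mark_of(n,'wrist')[:2]])
E
```

```text
17.75 [0.49519813 0.17278494 0.21742065] 0.05669632034741715 [-0.17854283 -0.3185804   0.76473383]
mill_lid [(0.6, array([0.49112848, 0.17102709, 0.002     ]))]
lid_bar [(0.74, array([0.49487525, 0.1752287 , 0.036     ]))]
tray []
```

View pics/w7.png

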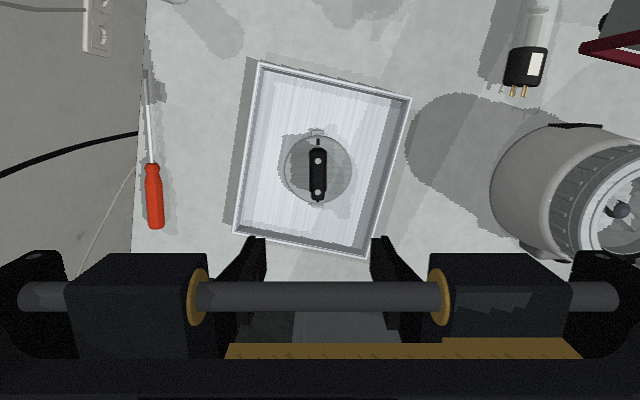

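The lid lies upright at the centre of the tray, around (318,167), flat on the floor and clear of the rim. The mill at the right is open.

```bash
python3 -c "
from workcell import r
print(r.hand_in())"
```

```text
the job is handed in; nothing more can be done
None
```

The mill is open, and its lid lies right way up and flat on the tray's floor, clear of the rim; I handed the job in after about 18 s, with nothing else touched as far as I saw.

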